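# Square a beetle mount into the corner of the photo board

## Robot

A 6-joint arm with a two-finger parallel gripper is mounted at the origin on the work surface. World frame = base frame: x ahead of the robot, y to its left, z up, the work surface at z = 0. Lengths are in m, angles in rad, forces in N, time in s.
With the tool pointing down it reaches from about 0.35 to 0.775 m from the base axis. Payload 5.5 kg.
Tool frame: the origin (TCP) lies on the centre line of the jaws, within the pads' length; the fingertips stand 11 mm ahead of it and the grasp point (between the pads) lies 8 mm behind it (env.tip_reach is the distance from the TCP to the fingertips, in m); z points along the fingers, x is the direction in which the jaws open and shut, and the axes are right-handed (so a half turn about z gives the same grasp; the last joint's range is limited). The gripper opens to 85 mm and grips with 20 to 120 N. Pads are 22 mm wide; open, the fingers measure 114 mm over their backs; the gripper's body (76 mm by 85 mm) begins 54 mm behind the grasp point. The pads swing forward as they close: fully open they stand 13 mm farther back than shut.
Start: joints at [-1.454, 0.313, 0.046, 1.304, 0, 1.431], TCP at [0.146, -0.556, 0.242] pointing down, gripper open.
Joint ranges: [-2.76, 2.76], [-0.86, 1.69], [-1.03, 1.26], [-2.2, 2.34], [-1.47, 1.5], [-3.14, 3.14]. Speed limits (rad/s): [2.57, 2.57, 3.14, 3.14, 3.14, 3.14].

## Interface

Orientations are given as a unit quaternion [w, x, y, z].
In Python, from workcell import env gives the robot as it stands.
- The arm moves only by the tool carry_out, never from a script. Its argument "moves" is one flat list of numbers, 7 for each row, row after row: the gripper command: -1 is shut, 1 is fully open, values between are in proportion, then the shift along the tool's x, y, z in m, then the turn, a rotation vector about the tool's x, y, z in degrees. A call has exactly 5 rows; each row shifts and turns the pose as measured when the row begins, along the tool's axes as they then stand; what a row does not reach is not made up. A row lasts 1/8 s, in which the tool goes at most 62.5 mm and 10.7 degrees, less where a joint would pass 70% of its speed; a pose out of reach is approached as far as the arm can. A call is refused whole if a number of a shift passes 0.0625 or a number of a turn 10.7, either way. A call with a gripper value outside its range is refused whole. The fingers move at their own pace and stop on an object; "squeeze" is the grip in N (left out, the last holds). Time passes only in rows, so rows that do not move let the fingers close, or fill a call up. It gives the time, the measured TCP pose, the force and the opening at its end, in the units of the state.
- env.get_state(): the state, without advancing time (a new reading comes with each control period).
- env.read_camera(name): name is "scene" or "top" or "wrist"; returns the picture (480x640x3 uint8, red, green, blue); there is no depth.
- env.calibration(name): a dict with "camera_matrix" (3x3 intrinsics, pixels), "rvec" (rotation vector, rad) and "tvec" (3), from world to camera coordinates, as OpenCV has them; the wrist camera has in their place "hand_eye" (4x4, takes a point from camera to tool coordinates, whose origin is the TCP and whose axes are the tool frame's). Camera axes: x right, y down, z forward; pixel columns grow to the right and rows downward; lengths in m; the calibration is good to about 2 mm. A picture is of the moment at which its call begins: read the wrist's pose just before it. calibration takes no time and is no camera call.
- env.hand_in(): hands the job in, once; it reports no verdict.
The state is a dict: "clock": time; "joint_pos": joint angles; "qvel": joint speeds; "tau": joint torques, N m; "tcp_pos": TCP position; "orientation": TCP orientation; "wrist_force": force on the tool from outside, world axes, zero at the start; "ft_torque": the same for the moment, N m; "finger_gap": finger opening in m.
Only numpy, scipy, OpenCV 4.12 (cv2) and the standard library are available. Lean on these libraries where they do the work, as an engineer would, in place of code of your own. Each camera call takes 0.05 s, during which the arm holds its last target. There are 200 camera calls.

## Task

On the photo board, slide the larger, oblong wooden beetle mount into the corner where the two metal stops meet, so that it is ready to be photographed: long side flush against the long stop, short side flush against the short stop. Keep it down on the board all the way, without lifting it, and leave the small square mount where it is. Let go of it at the end.

Things in the scene. Friction and masses are not known exactly. Their poses are not given: they have to be found in the camera images.
- board: fixed black plate 260 (x) x 340 (y) x 12 mm, turned up to 12 degrees. Origin: centre of underside. Aluminium stops 12 mm wide, 16 mm above the plate: the long one along its whole +x edge (far from the robot), the short one along its whole +y edge (robot's left); inner faces at x = +118, y = +158 mm. A loose brass magnifier (26 mm wide, 18 high) stands near x -107, y +132; not needed
- corner (a point): inner corner of the two stops, on the plate's top surface (118, 158, 12 mm in the board's frame); axes as the board's
- oblong_mount: mount to move: loose wooden block 60 (x) x 90 (y) x 28 mm high, 0.1-0.2 kg, white top, dark beetle; flat on the board in the left or right of two places, long side within 20 degrees of the long stop. Origin: centre of underside, z up; flush it is 30 mm in -x and 45 mm in -y from the corner. Slides with ordinary friction; push any side 10 to 20 mm above the plate
- square_mount: the smaller mount, to be left alone: same look, 50 x 50 x 28 mm high, on the board in the other of the two places, about 135 mm beside the oblong one. Origin: centre of its underside
Not all that is in view belongs to the job. What is shaped like the oblong_mount but blue is not meant.

How it is judged:
By the outcome, as a careful person would: the job done as asked, in the order asked, and still so for the second after the job is handed in, with the robot touching nothing.
It also fails if it takes over 48 s, if anything falls off the work surface, if the arm or the gripper's body presses on something with over 40 N, if the wrist force passes 120 N, or if a joint passes its speed limit or range.

## Working session

There is one attempt and no reset: what is moved stays moved. The work goes in short steps, Python scripts to look and compute and a tool call to move; the robot and the scene stay as the last step left them, time stands still between calls to the robot, and variables do not carry over. Pictures are saved under pics/ and viewed, about 8 in all and at most 12, crops included, and the job is handed in when it is done.

Besides the shell and the picture viewer there is one more tool, called after "Call:" as a command line: name --argument value ..., lists and objects as JSON in quotes. carry_out: Moves the arm, as the interface text tells. Its arguments: {"type":"object","properties":{"moves":{"type":"array"},"squeeze":{"type":"number"}},"required":["moves"]}

```bash
mkdir -p pics
python3 - <<'E'
from workcell import env
import cv2
for n in("top","scene"):
    cv2.imwrite(f"pics/{n}0.png",env.read_camera(n)[:,:,::-1]); print(n,env.calibration(n))
print(env.calibration("wrist"));print(env.get_state(),env.tip_reach)
E
```

```text
top {'camera_matrix': array([[532.60443593,   0.        , 322.42099927],
       [  0.        , 532.60443593, 237.77481902],
       [  0.        ,   0.        ,   1.        ]]), 'rvec': array([ 2.17426015, -2.2279002 ,  0.08356819]), 'tvec': array([-0.04925267,  0.50094796,  0.95193135])}
scene {'camera_matrix': array([[474.55040805,   0.        , 316.54552757],
       [  0.        , 474.55040805, 232.69329861],
       [  0.        ,   0.        ,   1.        ]]), 'rvec': array([ 0.88914912,  2.62953087, -0.93599055]), 'tvec': array([ 0.42357553, -0.1950969 ,  0.95597607])}
{'camera_matrix': array([[378.36447557,   0.        , 315.25206807],
       [  0.        , 378.36447557, 240.74545205],
       [  0.        ,   0.        ,   1.        ]]), 'hand_eye': array([[ 9.99998987e-01,  1.62223646e-04, -1.41390132e-03,
         1.83145986e-04],
       [ 2.71687302e-04,  9.53450915e-01,  3.01548137e-01,
        -7.69752166e-02],
       [ 1.39700375e-03, -3.01548215e-01,  9.53449905e-01,
        -1.32030866e-01],
       [ 0.00000000e+00,  0.00000000e+00,  0.00000000e+00,
         1.00000000e+00]])}
{'clock': 0.1, 'joint_pos': array([-1.45364191e+00,  3.13910479e-01,  4.51380411e-02,  1.30361886e+00,
       -2.05985431e-05,  1.43118332e+00]), 'qvel': array([ 0.00075716, -0.00037903,  0.00418347,  0.00188754,  0.00135335,
       -0.00019414]), 'tau': array([ 2.09146361e-03, -4.81723058e+01,  2.99244511e+01,  1.26724772e-02,
       -1.85435815e-04,  1.54144192e-05]), 'tcp_pos': array([ 0.14595183, -0.55572943,  0.24152506]), 'orientation': array([-5.63005221e-04,  7.91818951e-01, -6.10755362e-01, -5.64905335e-04]), 'wrist_force': array([-0.63227344,  0.65228339,  0.27327888]), 'ft_torque': array([ 0.01192682, -0.00666651,  0.04744276]), 'finger_gap': 0.0852980203714855} 0.011
```

View pics/top0.png

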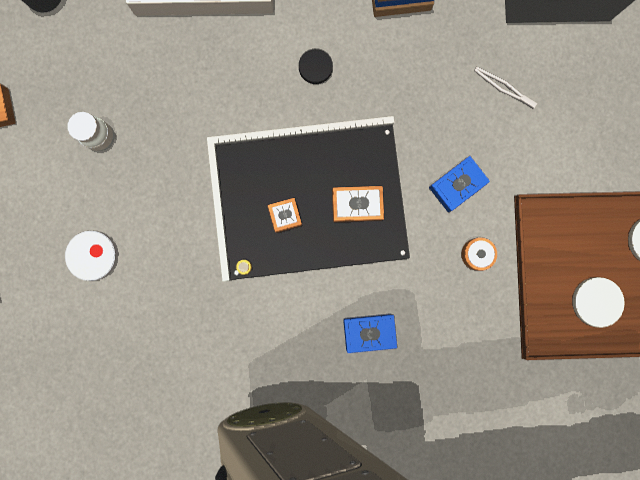

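View pics/scene0.png

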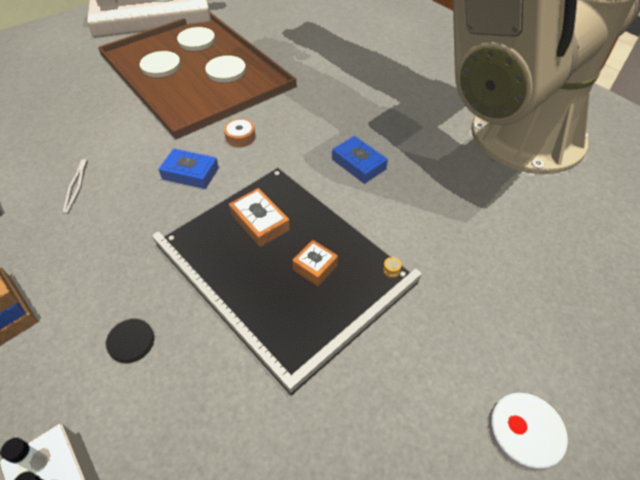

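```bash
cat > h.py <<'E'
import numpy as np, cv2
from scipy.spatial.transform import Rotation as R
from workcell import env
def cam(n):
    c=env.calibration(n);K=c["camera_matrix"]
    if n=="wrist":
        s=env.get_state();q=s["orientation"];T=np.eye(4);T[:3,:3]=R.from_quat(np.r_[q[1:],q[0]]).as_matrix();T[:3,3]=s["tcp_pos"]
        M=T@c["hand_eye"];return K,M[:3,:3],M[:3,3]
    r=cv2.Rodrigues(c["rvec"])[0];return K,r.T,-r.T@c["tvec"]
def ray(C,px,z):
    K,A,o=C;px=np.atleast_2d(px).astype(float)
    d=(np.c_[px,np.ones(len(px))]@np.linalg.inv(K).T)@A.T
    return (o+d*((z-o[2])/d[:,2])[:,None])[:,:2]
def proj(C,P):
    K,A,o=C;p=(np.atleast_2d(P)-o)@A@K.T;return p[:,:2]/p[:,2:]
def rects(mask,lo,hi):
    cs,_=cv2.findContours(mask.astype(np.uint8),cv2.RETR_EXTERNAL,cv2.CHAIN_APPROX_NONE)
    return [cv2.convexHull(c)[:,0] for c in cs if lo<cv2.contourArea(c)<hi]
E
python3 - <<'E'
from h import *
for n in("top","scene"):
    im=cv2.imread(f"pics/{n}0.png");C=cam(n);print(n,"cam",C[2])
    hsv=cv2.cvtColor(im,cv2.COLOR_BGR2HSV)
    roi=np.zeros(im.shape[:2],bool)
    if n=="top": roi[110:290,200:415]=1
    else: roi[165:395,150:425]=1
    blk=(hsv[...,2]<70)&roi
    for h in rects(blk,5000,1e6):
        q=cv2.approxPolyDP(h,6,True)[:,0];print("black",q.tolist(),ray(C,q,.012).round(4).tolist())
    wh=(hsv[...,2]>190)&(hsv[...,1]<45)&roi
    for h in rects(wh,100,2500):
        w=ray(C,h,.040).astype(np.float32);r=cv2.minAreaRect(w*1000);print("white",h.mean(0),r)
E
```

```text
top cam [ 0.4443998  -0.04285159  0.97990843]
black [[392, 125], [408, 257], [230, 279], [216, 145]] [[0.7053, -0.1952], [0.461, -0.2165], [0.4292, 0.1073], [0.6747, 0.1293]]
white [283.38461538 214.15384615] ((541.4557495117188, 5.86314582824707), (36.13705062866211, 35.942176818847656), 14.611332893371582)
white [358.28571429 202.14285714] ((558.5651245117188, -125.73286437988281), (74.91741943359375, 46.42839431762695), 88.7256851196289)
white [278.05882353 172.05882353] ((570.80322265625, -37.99079895019531), (258.8455810546875, 337.3492431640625), 5.4408721923828125)
scene cam [0.79300401 0.34452869 0.61952716]
black [[272, 172], [386, 255], [400, 277], [292, 372], [170, 241]] [[0.4725, -0.2142], [0.4348, 0.0538], [0.4462, 0.0978], [0.6657, 0.1208], [0.6948, -0.1809]]
white [316.18181818 256.90909091] ((538.9842529296875, 4.7426300048828125), (36.22509002685547, 35.68852615356445), 14.379140853881836)
white [258.64285714 214.21428571] ((556.4896240234375, -126.95545959472656), (45.95702362060547, 76.0156021118164), 0.8188334107398987)
```

Candidates in the top image: white/orange oblong at (358,204), white/orange square at (285,214), and two blue oblongs at (460,183) and (370,333), which are decoys. The mount to move is the one at (358,204), on the board. The square's clearance to the planned path is about 57 mm.

I'll crop it to confirm, then set out.

Run:
```python
import cv2
cv2.imwrite("pics/crop1.png",cv2.resize(cv2.imread("pics/top0.png")[110:290,200:420],None,fx=3,fy=3,interpolation=2))
```

```text
(no output)
```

View pics/crop1.png

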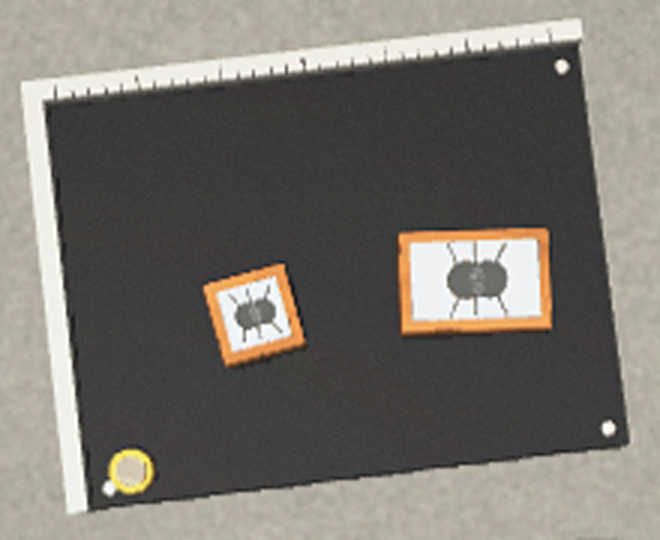

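Call:
carry_out --moves '[0.18, -0.032, -0.044, 0, 0, 0, 0, 0.18, -0.032, -0.044, 0, 0, 0, 0, 0.18, -0.032, -0.044, 0, 0, 0, 0, 0.18, -0.032, -0.044, 0, 0, 0, 0, 0.18, -0.032, -0.044, 0, 0, 0, 0]'

```text
clock: 0.72
tcp_pos: [0.3203, -0.3419, 0.2387]
orientation: [-0.002, 0.789, -0.614, -0.002]
wrist_force: [1.0, -0.3, 0.2]
finger_gap: 0.0505
```

Call:
carry_out --moves '[0.18, -0.032, -0.044, 0, 0, 0, 0, 0.18, -0.032, -0.044, 0, 0, 0, 0, 0.18, -0.032, -0.044, 0, 0, 0, 0, 0.18, -0.032, -0.044, 0, 0, 0, 0, 0.18, 0, 0, 0, 0, 0, 9.3]'

```text
clock: 1.35
tcp_pos: [0.4641, -0.1648, 0.2381]
orientation: [-0.002, 0.737, -0.676, -0.003]
wrist_force: [-1.1, 0.0, -0.5]
finger_gap: 0.0505
```

Call:
carry_out --moves '[0.18, -0.03, -0.027, 0.04, 0, 0, 0, 0.18, 0, 0, 0.045, 0, 0, 0, 0.18, 0, 0, 0.045, 0, 0, 0, 0.18, 0, 0, 0.03, 0, 0, 0, 0.18, 0, 0, 0, 0, 0, 0]'

```text
clock: 1.98
tcp_pos: [0.4894, -0.1284, 0.0733]
orientation: [-0.002, 0.738, -0.675, -0.003]
wrist_force: [0.1, 0.1, 0.2]
finger_gap: 0.0506
```

```bash
cat >> h.py <<'E'
CO=np.array([.6747,.1293]);YAW=np.radians(5.4);bx=np.array([np.cos(YAW),np.sin(YAW)]);by=np.array([-bx[1],bx[0]])
def goto(px,py,z,yaw):
    """target TCP in corner frame mm, z m, tool x yaw relative to board deg -> shift in tool axes (now), turn about tool z"""
    s=env.get_state();q=s["orientation"];r=R.from_quat(np.r_[q[1:],q[0]]);A=r.as_matrix()
    d=np.r_[CO+bx*px/1e3+by*py/1e3,z]-s["tcp_pos"]
    y=YAW+np.radians(yaw);X=np.r_[np.cos(y),np.sin(y),0];Z=np.r_[0,0,-1.]
    B=np.c_[X,np.cross(Z,X),Z];p=s["tcp_pos"][:2]-CO
    print("t",s["clock"],"now",(1e3*np.array([p@bx,p@by])).round(1),s["tcp_pos"][2].round(4),"shift",(A.T@d).round(4),"turn",np.degrees((r.inv()*R.from_matrix(B)).as_rotvec()).round(1),"F",s["wrist_force"].round(1),"gap",s["finger_gap"].round(4),"q6",s["joint_pos"][5].round(2))
E
python3 - <<'E'
from h import *
goto(-211,-243,.032,-90)
cv2.imwrite("pics/w1.png",env.read_camera("wrist")[:,:,::-1])
E
```

```text
Traceback (most recent call last):
  File "h.py", line 26, in goto
    print("t",s["clock"],"now",(1e3*np.array([p@bx,p@by])).round(1),s["tcp_pos"][2].round(4),"shift",(A.T@d).round(4),"turn",np.degrees((r.inv()*R.from_matrix(B)).as_rotvec()).round(1),"F",s["wrist_force"].round(1),"gap",s["finger_gap"].round(4),"q6",s["joint_pos"][5].round(2))
                                                                                                                                                                                                                             ^^^^^^^^^^^^^^^^^^^^^
AttributeError: 'float' object has no attribute 'round'
```

```bash
sed -i 's/s\["finger_gap"\].round(4)/round(s["finger_gap"],4)/' h.py
python3 - <<'E'
from h import *
goto(-211,-243,.032,-90)
cv2.imwrite("pics/w1.png",env.read_camera("wrist")[:,:,::-1])
E
```

```text
t 1.975 now [-208.7 -239.1] 0.0733 shift [0.0041 0.0022 0.0412] turn [ 0.1  0.4 -0.3] F [0.1 0.1 0.2] gap 0.0506 q6 2.63
```

View pics/w1.png

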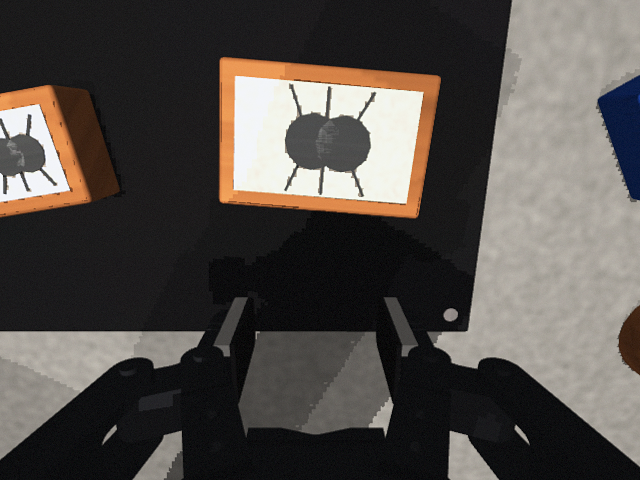

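The wrist view shows the mount at (220–440, 57–217) with the fingers centred behind it. I'll lower the fingers and start the push.

Call:
carry_out --moves '[0.18, 0.004, 0, 0.02, 0, 0, 0, 0.18, 0, 0, 0.02, 0, 0, 0, 0.18, 0, 0, 0, 0, 0, 0, 0.18, 0, -0.02, 0, 0, 0, 0, 0.18, 0, -0.02, 0, 0, 0, 0]'

```text
clock: 2.65
tcp_pos: [0.5358, -0.1321, 0.0432]
orientation: [-0.003, 0.738, -0.675, 0.003]
wrist_force: [0.4, -0.4, -0.2]
finger_gap: 0.0504
```

Run:
```python
from h import *
goto(-71,-243,.032,-90)
cv2.imwrite("pics/s2.png",cv2.resize(env.read_camera("scene")[150:400,130:450,::-1],None,fx=2,fy=2))
```

```text
t 2.65 now [-162.9 -247.1] 0.0432 shift [-0.0047 -0.0918  0.0121] turn [-0.6 -0.  -0.4] F [ 0.4 -0.4 -0.2] gap 0.0504 q6 2.66
```

View pics/s2.png

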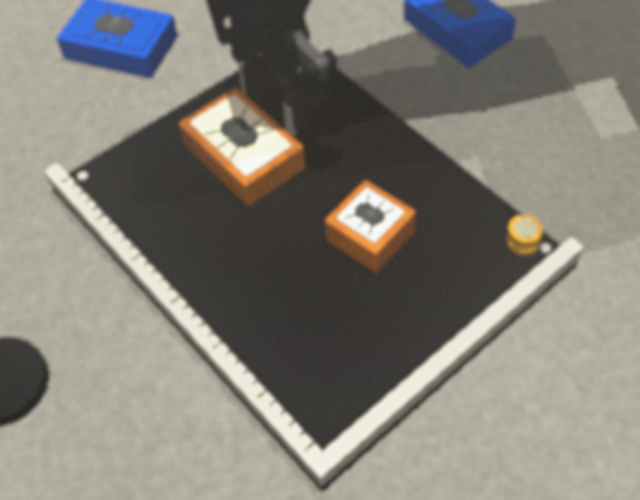

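Call:
carry_out --moves '[0.18, 0, 0.015, 0, 0, 0, 0, 0.18, 0, 0, 0, 0, 0, 0, 0.18, -0.004, 0, 0.009, 0, 0, 0, 0.18, 0, 0, 0.004, 0, 0, 0, 0.18, 0, 0, 0, 0, 0, 0]'

```text
clock: 3.32
tcp_pos: [0.5224, -0.1301, 0.0325]
orientation: [-0.005, 0.738, -0.675, 0.006]
wrist_force: [0.3, -0.1, -0.2]
finger_gap: 0.0502
```

Run:
```python
from h import *
goto(-71,-243,.032,-90)
cv2.imwrite("pics/w3.png",env.read_camera("wrist")[:,:,::-1])
```

```text
t 3.325 now [-176.  -243.9] 0.0325 shift [-0.0015 -0.105   0.0022] turn [-0.9 -0.2 -0.3] F [ 0.3 -0.1 -0.2] gap 0.0502 q6 2.66
```

View pics/w3.png

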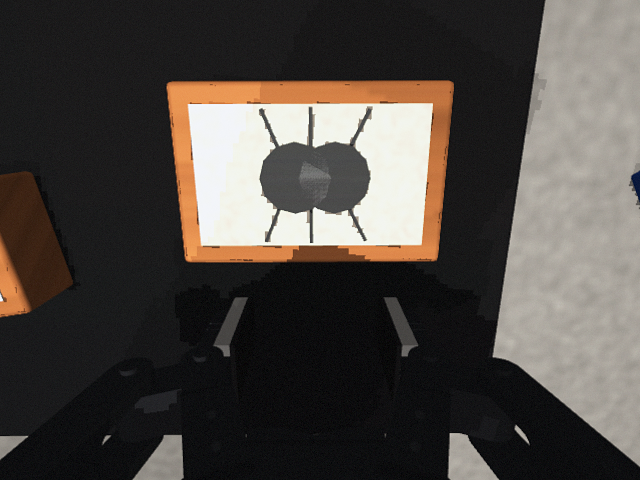

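The mount is now square to the tool, at (167–453, 82–262). I'll keep pushing it toward the long stop.

Call:
carry_out --moves '[0.18, -0.001, -0.018, 0, 0, 0, 0, 0.18, 0, -0.018, 0, 0, 0, 0, 0.18, 0, -0.018, 0, 0, 0, 0, 0.18, 0, -0.018, 0, 0, 0, 0, 0.18, 0, -0.012, 0, 0, 0, 0]'

```text
clock: 4.0
tcp_pos: [0.6056, -0.1212, 0.0326]
orientation: [-0.003, 0.737, -0.676, 0.004]
wrist_force: [-2.6, -0.1, 0.7]
finger_gap: 0.0501
```

Run:
```python
from h import *
goto(-71,-243,.032,-90)
```

```text
t 4.0 now [ -92.4 -242.9] 0.0326 shift [-0.     -0.0214  0.0008] turn [-0.6 -0.1 -0.4] F [-2.6 -0.1  0.7] gap 0.0501 q6 2.73
```

Call:
carry_out --moves '[0.18, 0, -0.006, 0, 0, 0, 0, 0.18, 0, -0.006, 0, 0, 0, 0, 0.18, 0, -0.004, 0, 0, 0, 0, 0.18, 0, -0.003, 0, 0, 0, 0, 0.18, 0, -0.003, 0, 0, 0, 0]'

```text
clock: 4.62
tcp_pos: [0.6263, -0.1192, 0.0322]
orientation: [-0.002, 0.737, -0.676, 0.002]
wrist_force: [-7.4, -1.3, 4.3]
finger_gap: 0.0505
```

Run:
```python
from h import *
goto(-71,-243,.032,-90)
```

```text
t 4.625 now [ -71.6 -242.8] 0.0322 shift [ 0.0002 -0.0006  0.0002] turn [-0.3 -0.1 -0.4] F [-7.4 -1.3  4.3] gap 0.0505 q6 2.74
```

Call:
carry_out --moves '[0.18, 0, -0.003, 0, 0, 0, 0, 0.18, 0, -0.003, 0, 0, 0, 0, 0.18, 0, -0.003, 0, 0, 0, 0, 0.18, 0, -0.003, 0, 0, 0, 0, 0.18, 0, -0.002, 0, 0, 0, 0]'

```text
clock: 5.25
tcp_pos: [0.6262, -0.1191, 0.0323]
orientation: [0.008, 0.737, -0.676, -0.007]
wrist_force: [-4.9, -0.8, 3.4]
finger_gap: 0.0505
```

Run:
```python
from h import *
goto(-71,-243,.032,-90)
```

```text
t 5.25 now [ -71.7 -242.7] 0.0323 shift [ 0.0003 -0.0007  0.0003] turn [ 1.2 -0.1 -0.5] F [-4.9 -0.8  3.4] gap 0.0505 q6 2.75
```

It has stopped moving against the long stop. I'll retreat, rise, and turn 90° for the push along the stop.

Call:
carry_out --moves '[-0.45, 0, 0.02, 0, 0, 0, 0, -0.45, 0, 0.01, -0.03, 0, 0, 0, -0.45, 0, 0, -0.05, 0, 0, 0, -0.45, 0.03, 0, 0, 0, 0, -10.5, -0.45, 0.03, 0, 0, 0, 0, -10.5]'

```text
clock: 5.88
tcp_pos: [0.6088, -0.1794, 0.1159]
orientation: [0.006, 0.85, -0.526, -0.007]
wrist_force: [0.2, 0.3, 0.7]
finger_gap: 0.0235
```

Call:
carry_out --moves '[-0.45, 0, 0, 0, 0, 0, -10.5, -0.45, 0, 0, 0, 0, 0, -10.5, -0.45, 0, 0, 0, 0, 0, -10.5, -0.45, 0, 0, 0, 0, 0, -10.5, -0.45, 0, 0, 0, 0, 0, -10.5]'

```text
clock: 6.5
tcp_pos: [0.6119, -0.183, 0.1173]
orientation: [0.003, 0.996, -0.086, -0.006]
wrist_force: [-1.0, -0.3, 0.0]
finger_gap: 0.0238
```

Run:
```python
from h import *
goto(-31,-322,.1,0)
```

```text
t 6.5 now [ -91.9 -305. ] 0.1173 shift [0.0634 0.0003 0.0166] turn [  0.3   0.7 -15.2] F [-1.  -0.3  0. ] gap 0.0238 q6 1.33
```

Call:
carry_out --moves '[-0.45, 0.03, 0, 0, 0, 0, -7.5, -0.45, 0.03, 0, 0.01, 0, 0, -7.5, -0.45, 0, 0, 0, 0, 0, 0, -0.45, 0, 0, 0, 0, 0, 0, -0.45, 0, 0, 0, 0, 0, 0]'

```text
clock: 7.12
tcp_pos: [0.6722, -0.1894, 0.1072]
orientation: [0.002, 0.999, 0.048, -0.005]
wrist_force: [0.4, 0.1, 0.2]
finger_gap: 0.0233
```

Run:
```python
from h import *
goto(-31,-322,.033,0)
cv2.imwrite("pics/w4.png",env.read_camera("wrist")[:,:,::-1])
```

```text
t 7.125 now [ -32.5 -317. ] 0.1072 shift [0.0023 0.0047 0.0742] turn [0.2 0.6 0.1] F [0.4 0.1 0.2] gap 0.0233 q6 1.09
```

View pics/w4.png

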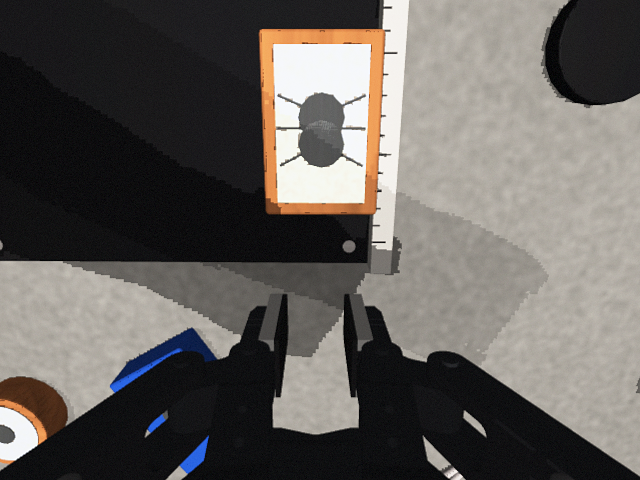

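The mount at (260–384, 30–214) lies along the stop, with the fingers centred behind its short side. I'll lower them.

Call:
carry_out --moves '[-0.45, 0, 0.003, 0.022, 0, 0, 0, -0.45, 0, 0, 0.022, 0, 0, 0, -0.45, 0, 0, 0.018, 0, 0, 0, -0.45, 0, 0, 0.009, 0, 0, 0, -0.45, 0, 0, 0, 0, 0, 0]'

```text
clock: 7.8
tcp_pos: [0.6712, -0.1933, 0.0376]
orientation: [0.003, 0.999, 0.047, -0.004]
wrist_force: [-0.1, -1.0, 1.1]
finger_gap: 0.0236
```

Run:
```python
from h import *
goto(-32,-320,.033,0)
```

```text
t 7.8 now [ -33.9 -320.9] 0.0376 shift [ 0.0019 -0.0009  0.0046] turn [ 0.3  0.4 -0. ] F [-0.1 -1.   1.1] gap 0.0236 q6 1.09
```

Call:
carry_out --moves '[-0.45, 0.001, 0, 0.004, 0, 0, 0, -0.45, 0, -0.012, 0, 0, 0, 0, -0.45, 0, -0.012, 0, 0, 0, 0, -0.45, 0, -0.016, 0, 0, 0, 0, -0.45, 0, -0.016, 0, 0, 0, 0]'

```text
clock: 8.43
tcp_pos: [0.668, -0.1351, 0.0353]
orientation: [0.003, 0.999, 0.046, -0.002]
wrist_force: [0.4, -0.4, -0.0]
finger_gap: 0.0232
```

Run:
```python
from h import *
goto(-32,-101,.033,0)
```

```text
t 8.425 now [ -31.5 -262.6] 0.0353 shift [-0.0008 -0.1616  0.0012] turn [ 0.4  0.3 -0.1] F [ 0.4 -0.4 -0. ] gap 0.0232 q6 1.16
```

Call:
carry_out --moves '[-0.45, -0.0005, -0.018, 0.001, 0, 0, 0, -0.45, 0, -0.018, 0, 0, 0, 0, -0.45, 0, -0.018, 0, 0, 0, 0, -0.45, 0, -0.018, 0, 0, 0, 0, -0.45, 0, -0.014, 0, 0, 0, 0]'

```text
clock: 9.05
tcp_pos: [0.6593, -0.0424, 0.0345]
orientation: [0.004, 0.999, 0.047, -0.001]
wrist_force: [-0.0, -1.5, 0.8]
finger_gap: 0.0232
```

Run:
```python
from h import *
goto(-32,-101,.033,0)
cv2.imwrite("pics/w5.png",env.read_camera("wrist")[:,:,::-1])
```

```text
t 9.05 now [ -31.4 -169.4] 0.0345 shift [-0.0006 -0.0685  0.001 ] turn [ 0.4  0.2 -0. ] F [-0.  -1.5  0.8] gap 0.0232 q6 1.29
```

View pics/w5.png

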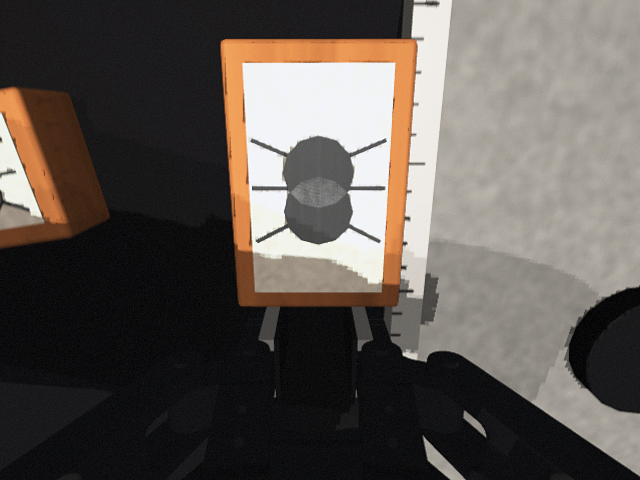

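The mount is square in front of the fingers at (222–417, 40–305), still along the stop, and the square mount is untouched. I'll continue.

Call:
carry_out --moves '[-0.45, -0.0005, -0.014, 0.001, 0, 0, 0, -0.45, 0, -0.012, 0, 0, 0, 0, -0.45, 0, -0.01, 0, 0, 0, 0, -0.45, 0, -0.008, 0, 0, 0, 0, -0.45, 0, -0.006, 0, 0, 0, 0]'

```text
clock: 9.72
tcp_pos: [0.6537, 0.0117, 0.0331]
orientation: [0.004, 0.999, 0.047, -0.001]
wrist_force: [-0.5, -1.3, 0.7]
finger_gap: 0.0234
```

Run:
```python
from h import *
goto(-32,-101,.033,0)
```

```text
t 9.725 now [ -32.  -115.1] 0.0331 shift [-0.     -0.0141  0.    ] turn [0.4 0.2 0. ] F [-0.5 -1.3  0.7] gap 0.0234 q6 1.37
```

Call:
carry_out --moves '[-0.45, 0, -0.005, 0, 0, 0, 0, -0.45, 0, -0.004, 0, 0, 0, 0, -0.45, 0, -0.003, 0, 0, 0, 0, -0.45, 0, -0.003, 0, 0, 0, 0, -0.45, 0, -0.003, 0, 0, 0, 0]'

```text
clock: 10.35
tcp_pos: [0.6524, 0.0267, 0.0333]
orientation: [0.008, 0.999, 0.046, -0.001]
wrist_force: [0.0, -13.8, 1.0]
finger_gap: 0.0237
```

Call:
carry_out --moves '[-0.45, 0, -0.003, 0, 0, 0, 0, -0.45, 0, -0.003, 0, 0, 0, 0, -0.45, 0, -0.003, 0, 0, 0, 0, -0.45, 0, -0.003, 0, 0, 0, 0, -0.45, 0, -0.003, 0, 0, 0, 0]'

```text
clock: 10.98
tcp_pos: [0.6523, 0.0265, 0.0335]
orientation: [0.021, 0.999, 0.04, -0.001]
wrist_force: [0.4, -10.1, 1.1]
finger_gap: 0.0236
```

Run:
```python
from h import *
goto(-32,-101,.033,0)
```

```text
t 10.975 now [ -32.  -100.3] 0.0335 shift [0.     0.0007 0.0005] turn [ 2.4  0.3 -0.8] F [  0.4 -10.1   1.1] gap 0.0236 q6 1.43
```

Contact with the short stop, at about 10–14 N. I'll back off, rise, and inspect the fit.

Call:
carry_out --moves '[-0.45, 0, 0.015, 0, -2.4, 0, 0, -0.45, 0, 0.02, -0.01, 0, 0, 0, -0.45, 0, 0.01, -0.05, 0, 0, 0, -0.45, 0, 0, -0.05, 0, 0, 0, -0.45, 0, 0, 0, 0, 0, 0]'

```text
clock: 11.6
tcp_pos: [0.6551, -0.0117, 0.15]
orientation: [0.04, 0.998, 0.04, -0.002]
wrist_force: [0.2, 0.8, 0.4]
finger_gap: 0.0237
```

Run:
```python
from h import *
C=cam("wrist");im=env.read_camera("wrist")[:,:,::-1].copy()
cv2.imwrite("pics/w6.png",im)
goto(-100,-43,.12,-90)
hsv=cv2.cvtColor(im,cv2.COLOR_BGR2HSV)
for h in rects((hsv[...,1]>120)&(hsv[...,2]>60)&(abs(hsv[...,0].astype(int)-12)<10),2000,1e6):
    w=ray(C,h,.040)-CO;w=np.c_[w@bx,w@by].astype(np.float32)*1000;print(cv2.minAreaRect(w))
```

```text
t 11.65 now [ -34.1 -138.5] 0.1476 shift [-0.0671 -0.0965  0.0207] turn [ 4.  -3.1 89.1] F [-0.4 -0.8 -0.9] gap 0.0237 q6 1.39
((203.21026611328125, -310.7462463378906), (56.34791946411133, 53.327789306640625), 89.60433959960938)
((-140.43228149414062, -108.76085662841797), (58.89805221557617, 51.025794982910156), 8.99549388885498)
((-31.20458221435547, -48.31338882446289), (81.38188934326172, 59.72572326660156), 89.94014739990234)
```

View pics/w6.png

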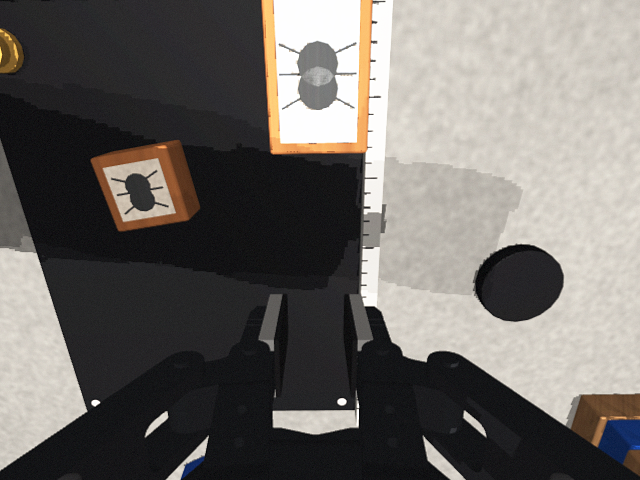

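Call:
carry_out --moves '[-0.15, -0.022, -0.03, 0, 4.6, 0, 0, -0.15, -0.022, -0.03, 0, 0, 0, 0, -0.15, -0.022, -0.03, 0, 0, 0, 0, -0.15, 0, 0, 0, 0, 0, 10.5, -0.15, 0, 0, 0, 0, 0, 10.5]'

```text
clock: 12.28
tcp_pos: [0.5747, 0.0736, 0.1406]
orientation: [-0.002, 0.989, -0.15, -0.011]
wrist_force: [-0.1, 0.4, -0.2]
finger_gap: 0.0361
```

Call:
carry_out --moves '[-0.15, 0, 0, 0, 0, 0, 10.5, -0.15, 0, 0, 0, 0, 0, 10.5, -0.15, 0, 0, 0, 0, 0, 10.5, -0.15, 0, 0, 0, 0, 0, 10.5, -0.15, 0, 0, 0, 0, 0, 10.5]'

```text
clock: 12.9
tcp_pos: [0.5694, 0.073, 0.1339]
orientation: [0.005, 0.814, -0.58, -0.017]
wrist_force: [-0.9, 0.3, -0.0]
finger_gap: 0.0366
```

Run:
```python
from h import *
goto(-97,-41,.12,-90)
```

```text
t 12.9 now [-110.1  -46.2] 0.1339 shift [-0.0016 -0.0143  0.0135] turn [ 1.7  1.  13.6] F [-0.9  0.3 -0. ] gap 0.0366 q6 2.79
```

The last joint would run out of range this way (q6 about 3.18). I'll turn to the equivalent half-turned pose instead.

Call:
carry_out --moves '[-0.15, 0, 0, 0, 1.5, 1, -10, -0.15, 0, 0, 0, 0, 0, -10.6, -0.15, 0, 0, 0, 0, 0, -10.6, -0.15, 0, 0, 0, 0, 0, -10.6, -0.15, 0, 0, 0, 0, 0, -10.6]'

```text
clock: 13.52
tcp_pos: [0.5642, 0.0719, 0.127]
orientation: [-0.004, 0.988, -0.154, -0.008]
wrist_force: [0.8, 1.1, 0.0]
finger_gap: 0.0363
```

Call:
carry_out --moves '[-0.15, 0, 0, 0, 0, 0, -10.6, -0.15, 0, 0, 0, 0, 0, -10.6, -0.15, 0, 0, 0, 0, 0, -10.6, -0.15, 0, 0, 0, 0, 0, -10.6, -0.15, 0, 0, 0, 0, 0, -10.6]'

```text
clock: 14.15
tcp_pos: [0.559, 0.0709, 0.1203]
orientation: [-0.011, 0.951, 0.308, -0.011]
wrist_force: [-0.3, 0.5, -0.4]
finger_gap: 0.0363
```

Call:
carry_out --moves '[-0.15, 0, 0, 0, 0, 0, -10.6, -0.15, 0, 0, 0, 0, 0, -10.6, -0.15, 0, 0, 0, 0, 0, -10.6, -0.15, 0, 0, 0, 0, 0, -10.6, -0.15, 0, 0, 0, 0, 0, -5]'

```text
clock: 14.78
tcp_pos: [0.5538, 0.0699, 0.1138]
orientation: [-0.02, 0.742, 0.67, -0.009]
wrist_force: [-0.2, 0.7, 0.1]
finger_gap: 0.0364
```

Run:
```python
from h import *
goto(-97,-41,.12,90)
```

```text
t 14.775 now [-125.9  -47.8] 0.1138 shift [ 0.0124  0.0268 -0.0072] turn [ -2.3  -1.  -11.3] F [-0.2  0.7  0.1] gap 0.0364 q6 0.08
```

Call:
carry_out --moves '[-0.15, 0, 0.014, 0, -2, -1, -6, -0.15, 0.005, 0.014, 0, 0, 0, -5.5, -0.15, 0, 0, 0, 0, 0, 0, -0.15, 0, 0, 0, 0, 0, 0, -0.15, 0, 0, 0, 0, 0, 0]'

```text
clock: 15.4
tcp_pos: [0.5773, 0.0724, 0.1079]
orientation: [-0.007, 0.671, 0.742, -0.005]
wrist_force: [0.0, -0.8, -0.1]
finger_gap: 0.0362
```

Run:
```python
from h import *
goto(-97,-42,.034,90)
cv2.imwrite("pics/s7.png",cv2.resize(env.read_camera("top")[90:310,180:440,::-1],None,fx=3,fy=2.7))
```

```text
t 15.4 now [-102.4  -47.5] 0.1079 shift [0.0053 0.0066 0.0738] turn [-1.  -0.1  0.3] F [ 0.  -0.8 -0.1] gap 0.0362 q6 -0.11
```

View pics/s7.png

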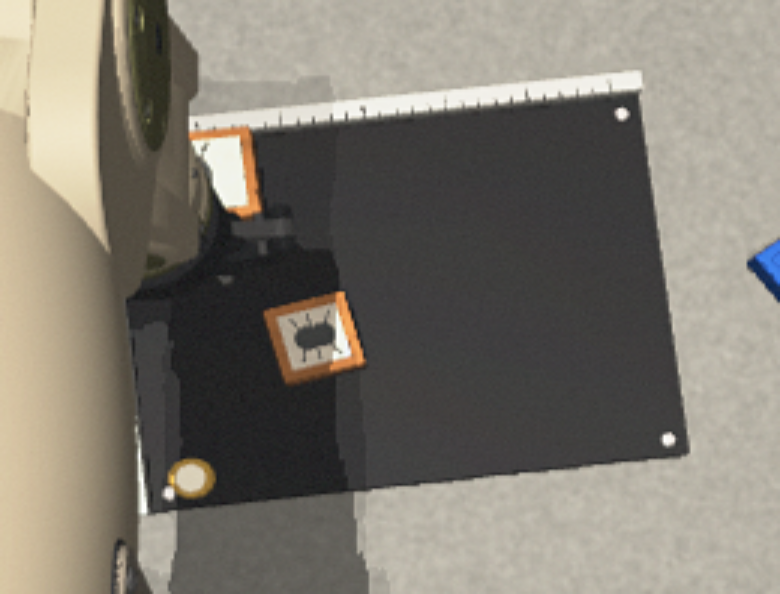

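The square mount at (315,340) is well clear of the fingers. I'll lower them and press toward the long stop.

Call:
carry_out --moves '[-0.15, 0.006, 0.008, 0.018, -1, 0, 0, -0.15, 0, 0, 0.022, 0, 0, 0, -0.15, 0, 0, 0.018, 0, 0, 0, -0.15, 0, 0, 0.009, 0, 0, 0, -0.15, 0, 0, 0, 0, 0, 0]'

```text
clock: 16.08
tcp_pos: [0.5842, 0.0792, 0.0403]
orientation: [-0.0, 0.672, 0.741, 0.002]
wrist_force: [0.6, -0.2, -0.5]
finger_gap: 0.0365
```

Run:
```python
from h import *
goto(-71,-43,.034,90)
```

```text
t 16.075 now [-94.8 -41.4] 0.0403 shift [-0.0017  0.0238  0.0064] turn [ 0.2 -0.2  0.2] F [ 0.6 -0.2 -0.5] gap 0.0365 q6 -0.1
```

Call:
carry_out --moves '[-0.15, 0, 0, 0.006, 0, 0, 0, -0.15, 0, 0.007, 0.001, 0, 0, 0, -0.15, 0, 0.006, 0, 0, 0, 0, -0.15, 0, 0.004, 0, 0, 0, 0, -0.15, 0, 0.003, 0, 0, 0, 0]'

```text
clock: 16.7
tcp_pos: [0.6074, 0.0811, 0.0353]
orientation: [0.001, 0.672, 0.741, 0.003]
wrist_force: [-0.6, -0.3, -0.5]
finger_gap: 0.0363
```

Call:
carry_out --moves '[-0.15, 0, 0.003, 0, 0, 0, 0, -0.15, 0, 0.003, 0, 0, 0, 0, -0.15, 0, 0.003, 0, 0, 0, 0, -0.15, 0, 0.003, 0, 0, 0, 0, -0.15, 0, 0.003, 0, 0, 0, 0]'

```text
clock: 17.32
tcp_pos: [0.6076, 0.0811, 0.0335]
orientation: [-0.008, 0.672, 0.74, -0.008]
wrist_force: [-7.8, -2.3, 6.3]
finger_gap: 0.0364
```

Run:
```python
from h import *
goto(-71,-43,.034,90)
```

```text
t 17.325 now [-71.3 -41.7] 0.0335 shift [-0.0013  0.0003 -0.0005] turn [-1.3 -0.   0.1] F [-7.8 -2.3  6.3] gap 0.0364 q6 -0.09
```

Call:
carry_out --moves '[-0.15, 0, -0.012, 0, 0, 0, 0, -0.15, 0, 0, -0.03, 0, 0, 0, -0.15, 0, 0, -0.05, 0, 0, 0, -0.15, 0, -0.03, -0.05, 0, 0, 0, -0.15, 0, -0.03, -0.05, 0, 0, 0]'

```text
clock: 17.95
tcp_pos: [0.5357, 0.0743, 0.2145]
orientation: [-0.011, 0.672, 0.74, -0.011]
wrist_force: [0.3, -0.1, 0.2]
finger_gap: 0.0363
```

Call:
carry_out --moves '[-0.15, -0.06, 0, 0, 0, 0, 0, -0.15, -0.06, 0, 0, 0, 0, 0, -0.15, -0.06, 0, 0, 0, 0, 0, -0.15, -0.06, 0, 0, 0, 0, 0, -0.15, -0.06, 0, 0, 0, 0, 0]'

```text
clock: 18.58
tcp_pos: [0.567, -0.2272, 0.2227]
orientation: [-0.004, 0.668, 0.744, -0.006]
wrist_force: [0.4, 0.3, 0.5]
finger_gap: 0.0364
```

Run:
```python
from h import *
goto(-71,-43,.034,90)
C=cam("top");im=env.read_camera("top")[:,:,::-1].copy()
cv2.imwrite("pics/t8.png",cv2.resize(im[90:310,180:440],None,fx=3,fy=2.7,interpolation=2))
hsv=cv2.cvtColor(im,cv2.COLOR_BGR2HSV);roi=np.zeros(im.shape[:2],bool);roi[110:290,200:415]=1
for h in rects((hsv[...,1]>120)&(hsv[...,2]>60)&(abs(hsv[...,0].astype(int)-12)<10)&roi,300,1e5):
    w=ray(C,h,.040)-CO;w=np.c_[w@bx,w@by].astype(np.float32)*1000;print(cv2.minAreaRect(w))
```

```text
t 18.575 now [-140.8 -344.7] 0.2227 shift [0.3012 0.0762 0.1871] turn [-0.8  0.1  0.7] F [0.4 0.3 0.5] gap 0.0364 q6 -0.61
((-144.93003845214844, -110.592041015625), (51.29341506958008, 49.8255500793457), 9.262062072753906)
((-32.39990997314453, -44.831817626953125), (64.12114715576172, 90.23709106445312), 0.08682268112897873)
```

View pics/t8.png

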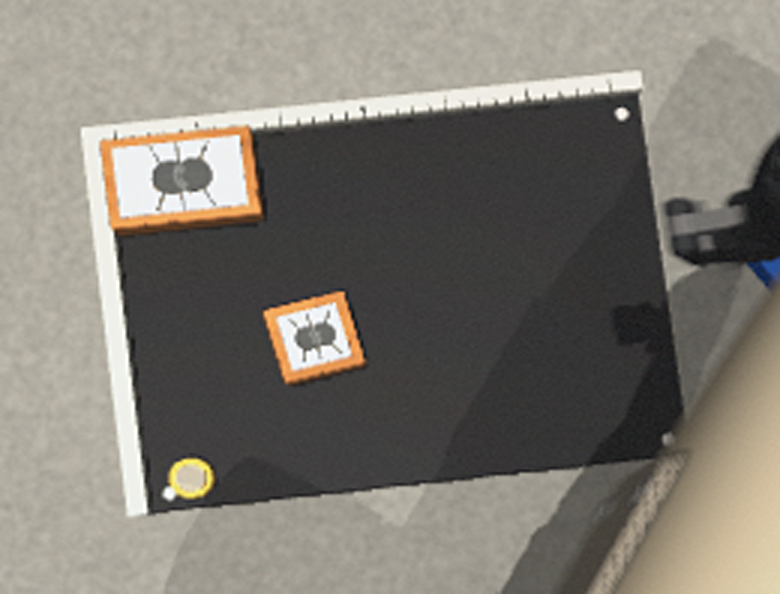

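The mount is in the corner, with its crop outline spanning (102–262, 127–230), angle error about 0.1° and centre within about 2 mm (the mask includes one side face). The square mount at (315,338) has not moved.

```bash
python3 -c "
from workcell import env
print(env.hand_in())"
```

```text
the job is handed in; nothing more can be done
None
```

The oblong mount is in the corner where the two stops meet, and I handed the job in at about 18.6 s, with the gripper clear of everything.

I pushed it with two fingers onto the long stop, then along it to the short stop, and pressed it once more against the long stop. It was only pushed, never gripped or lifted.

- **Contact:** both stops were reached. The readings at the end of each push were about 14 N at the short stop and up to about 8 N at the long stop, and the fingers stopped where a flush mount should be.
- **Final top view:** the mount is turned about 0.1° from the stops, with its centre at (-32, -45) mm from the corner; flush is (-30, -45). The 2 mm difference fits the visible side face in the colour mask and the calibration error.
- **Square mount:** it reads within about 1 mm of where it started.
- **What didn't go to plan:**
    - The first push began about 10 mm too high, so I backed off and lowered the fingers before continuing.
    - I first turned the wrong way for the last press. The last joint would have run out of range, so I used the half-turned pose instead.
    - One wrist view put the mount's centre at y -48 mm rather than -45, because its far end was cut off at the edge of that picture.

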